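Put away the parts of a stripped bicycle

ROBOT

A 6-joint arm with a two-finger parallel gripper is mounted at the origin on the work surface. World frame = base frame: x ahead of the robot, y to its left, z up, the work surface at z = 0. Lengths are in m, angles in rad, forces in N, time in s.
With the tool pointing down it reaches from about 0.3 to 0.875 m from the base axis. Payload 6.4 kg.
Tool frame: the origin (TCP) lies between the finger pads; the fingertips stand 25 mm ahead of it and the grasp point (between the pads) lies 6 mm ahead of it; z points along the fingers, y is the line along which they close (so a half turn about z gives the same grasp; the last joint's range is limited). The gripper opens to 85 mm and grips with 20 to 120 N. Pads are 22 mm wide; open, the fingers measure 114 mm over their backs; the gripper's body (76 mm by 85 mm) begins 54 mm behind the grasp point. The pads swing forward as they close: fully open they stand 13 mm farther back than shut.
Start: joints at [-1.313, 0.181, 1.607, -0, 1.354, -0.206], TCP at [0.257, -0.514, 0.256] pointing down, gripper open.
Joint ranges: [-2.99, 2.99], [-0.89, 2.07], [0.3, 2.58], [-1.14, 4.28], [0, 2.63], [-3.12, 3.12]. Speed limits (rad/s): [2.57, 2.57, 3.01, 3.14, 3.14, 3.14].

INTERFACE

Orientations are given as a unit quaternion [w, x, y, z].
In Python, from bench import ctrl gives the robot as it stands.
- The arm moves only by the tool servo_tool, never from a script. Its argument "series" is text: rows parted by semicolons, each of 7 numbers parted by spaces: the gripper command: -1 is fully open, 1 is shut, values between are in proportion, then the shift along the tool's x, y, z in m, then the turn, a rotation vector about the tool's x, y, z in degrees. A call has 1 to 12 rows; each row is the pose to reach, as a shift and turn from the pose commanded when the call began, along the tool's axes at that moment; what a row does not reach only later rows make up. A row lasts 1/12 s, in which the tool goes at most 41.7 mm and 7.16 degrees, less where a joint would pass 70% of its speed; a pose out of reach is approached as far as the arm can. A call with a gripper value outside its range is refused whole. The fingers move at their own pace and stop on an object; the grip force is fixed at half the most. Time passes only in rows, so rows that repeat a pose let the fingers close. It gives the time, the measured TCP pose, the force, the opening and the grip force at its end, in the units of the state.
- ctrl.get_obs(): the state, without advancing time (a new reading comes with each control period).
- ctrl.camera(name): name is "scene" or "top" or "wrist"; returns a dict with "img" (384x512x3 uint8, red, green, blue), "z_map" (384x512 float32, m along the optical axis (not along the pixel's ray), 0 where there is no reading), "fovy" (degrees; the focal length in pixels is half the picture's height over the tangent of half this angle, whatever the lens; pixels are square), "cx", "cy" (the principal point, pixels), "extrinsics" (4x4, takes a point from camera to world coordinates); the wrist camera has in their place "T_tool_cam" (4x4, takes a point from camera to tool coordinates, whose origin is the TCP and whose axes are the flange's). Camera axes: x right, y down, z forward; pixel columns grow to the right and rows downward; lengths in m; the calibration is good to about 2 mm. A picture is of the moment at which its call begins: read the wrist's pose just before it.
- ctrl.hand_in(): hands the job in; it is judged then, once.
The state is a dict: "time_s": time; "q": joint angles; "dq": joint speeds; "joint_efforts": joint torques, N m; "eef_pos": TCP position; "eef_rot": TCP orientation; "wrist_force": force on the tool from outside, world axes, zero at the start; "torque": the same for the moment, N m; "opening": opening from 0.0 (shut) to 1.0 (fully open); "grasp_force": force on a finger pad.
Only numpy, scipy, OpenCV 4.12 (cv2) and the standard library are available. Lean on these libraries where they do the work, as an engineer would, in place of code of your own. Each camera call takes 0.05 s, during which the arm holds its last target. There are 200 camera calls.

TASK

Put away the parts of the stripped bicycle. First lay the aluminium tube on the two green V-rests of the wooden cradle, overhanging about equally at both ends, and then stand the yellow chock upright on the cradle's board, between the two V-rests, in the gap between the tube and the white rail, so that the tube cannot roll out. Stand both freewheel hubs cog-down, side by side and flat on the floor of the red bin, and lay the black handlebar stem flat, the way it lies now, on the floor of the blue bin.

Things in the scene. Friction and masses are not known exactly. Their poses are not given: they have to be found in the camera images.
- tube: Plain aluminium tube with two dark bands (the broad one near its -y end), 30 mm in diameter, 160 mm long, about 200 g, closed ends, lying on the table and free to roll. Origin on its axis at mid-length; its y axis runs along the tube.
- chock: Yellow block with a black rubber strip round its foot, about 60 g: 30 mm (its x) by 40 mm (its y) by 55 mm high, standing. Origin at the centre of its underside, z up.
- hub_steel: Freewheel hub with a silver body, about 180 g: a steel cog 65 mm across its teeth and 5 mm thick lies on the table, and a round splined body 35 mm in diameter rises from it to 42 mm above the table. Grip it by the round body. Origin at the centre of the underside, z up along the axis.
- hub_brass: Freewheel hub, the same shape and sizes as the other, but with a yellow brass cog and a grey body. Origin at the centre of the underside, z up along the axis.
- stem: Black handlebar stem, 150 g, 106 mm long along its y: an upright clamp 34 mm in diameter, 40 mm high, at y = -36 mm; a lying clamp 34 mm in diameter, 42 mm wide along x, at y = +36 mm; between them a round bar 30 mm in diameter, axis 20 mm above the underside, 38 mm of it free to grip across x. Origin below mid-bar at underside height, z up.
- cradle: Fixed wooden board 110 (x) by 150 (y) by 8 mm, origin under its centre. Green V-rests at y = -60, +60 (12 thick), 45 high; the tube lies in them along y, its axis at x = -24, z = 51. Green stops at x = -51, 60 high, beside the V-rests. White rail along y, x = 39 to 47, 30 high. Chock gap: x = -9 to 39 (middle 15), y = -50 to 50, floor at z = 8. Heights are above the table.
- red_bin: Fixed open red bin, 130 mm (its x) by 190 mm (its y) by 45 mm high, walls and floor 4 mm thick. Origin at the centre of its underside.
- blue_bin: Fixed open blue bin, 130 mm (its x) by 190 mm (its y) by 45 mm high, walls and floor 4 mm thick. Origin at the centre of its underside.
Things that resemble listed ones, but are neither listed nor needed, are in the scene too. What is shaped like the hub_steel but pink is not meant.

How it is judged:
By the outcome, as a careful person would: the job done as asked, in the order asked, and still so for the second after the job is handed in, with the robot touching nothing.
It also fails if it takes over 144 s, if anything falls off the work surface, if the arm or the gripper's body presses on something with over 40 N, if the wrist force passes 120 N, or if a joint passes its speed limit or range.

## Working session

There is one attempt and no reset: what is moved stays moved. The work goes in short steps, Python scripts to look and compute and a tool call to move; the robot and the scene stay as the last step left them, time stands still between calls to the robot, and variables do not carry over. Pictures are saved under pics/ and viewed, at most 14 in all, crops included, and the job is handed in when it is done.

Besides the shell and the picture viewer there is one more tool, called after "Request:" by a JSON object that holds its "api" and its "payload", one argument or row to a line. servo_tool: Moves the arm, as the interface text tells. Its arguments: {"type":"object","properties":{"series":{"type":"string"}},"required":["series"]}

```bash
ls; mkdir -p pics
cat > h.py <<'E'
import numpy as np, cv2
from scipy.spatial.transform import Rotation as R
from bench import ctrl
def cam(n):
    o=ctrl.get_obs(); c=ctrl.camera(n)
    if n=='wrist':
        T=np.eye(4); q=o['eef_rot']; T[:3,:3]=R.from_quat([q[1],q[2],q[3],q[0]]).as_matrix(); T[:3,3]=o['eef_pos']
        c['extrinsics']=T@c['T_tool_cam']
    c['f']=192/np.tan(np.radians(c['fovy'])/2)
    return c
def pts(c):
    v,u=np.mgrid[:384,:512]; z=c['z_map']
    P=np.stack([(u-c['cx'])/c['f']*z,(v-c['cy'])/c['f']*z,z],-1)
    W=P@c['extrinsics'][:3,:3].T+c['extrinsics'][:3,3]; W[z==0]=np.nan
    return W
def ray(c,u,v,h):
    E=c['extrinsics']; d=E[:3,:3]@np.array([(u-c['cx'])/c['f'],(v-c['cy'])/c['f'],1]); o=E[:3,3]
    return o+d*(h-o[2])/d[2]
def save(c,n,s=1.5): cv2.imwrite('pics/'+n,cv2.resize(c['img'][...,::-1],None,fx=s,fy=s,interpolation=cv2.INTER_CUBIC))
E
python3 - <<'E'
from h import *
o=ctrl.get_obs(); print({k:np.round(v,3) for k,v in o.items()})
for n in ['top','scene']:
    c=cam(n); save(c,n+'0.png'); np.save(n+'0.npy',c,allow_pickle=True); print(n,c['fovy'],c['cx'],c['cy'],np.round(c['extrinsics'],3).tolist(),[k for k in c])
E
```

```text
pics
{'time_s': np.float64(0.0), 'q': array([-1.313,  0.182,  1.608,  0.   ,  1.354, -0.206]), 'dq': array([ 0.001,  0.   , -0.   ,  0.   ,  0.001,  0.001]), 'joint_efforts': array([ 1.0000e-03, -4.4486e+01, -3.5134e+01, -0.0000e+00,  9.0000e-03,
        0.0000e+00]), 'eef_pos': array([ 0.257, -0.514,  0.255]), 'eef_rot': array([-0.001,  0.973,  0.23 , -0.   ]), 'wrist_force': array([ 0.124, -0.529,  0.214]), 'torque': array([ 0.061,  0.006, -0.033]), 'grasp_force': np.float64(0.0), 'opening': np.float64(0.997)}
top 54.82118427526764 252.76546390728404 193.15815869642813 [[-0.001, -0.995, 0.097, 0.384], [-1.0, 0.003, 0.017, 0.004], [-0.017, -0.097, -0.995, 0.961], [0.0, 0.0, 0.0, 1.0]] ['img', 'z_map', 'fovy', 'cx', 'cy', 'extrinsics', 'f']
scene 57.13522356548573 257.54810805932055 192.475890099423 [[0.523, 0.622, -0.583, 0.995], [0.852, -0.377, 0.362, -0.304], [0.006, -0.686, -0.727, 0.691], [0.0, 0.0, 0.0, 1.0]] ['img', 'z_map', 'fovy', 'cx', 'cy', 'extrinsics', 'f']
```

View pics/top0.png

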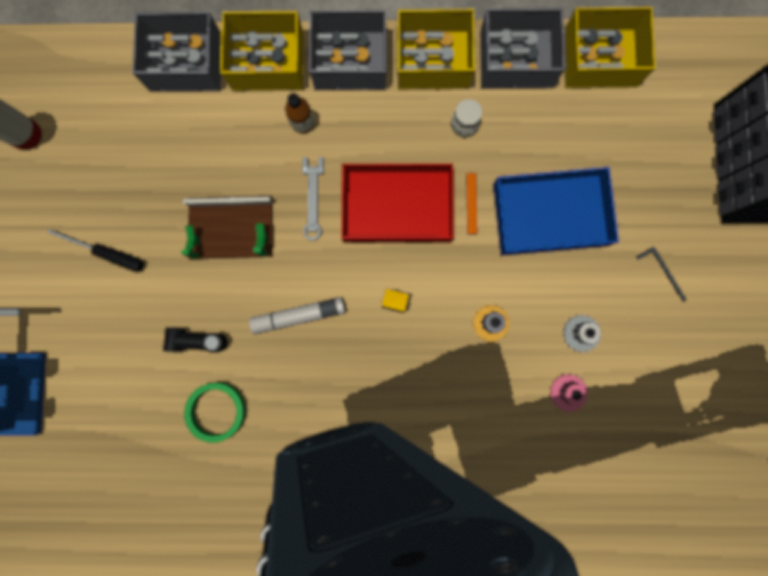

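View pics/scene0.png

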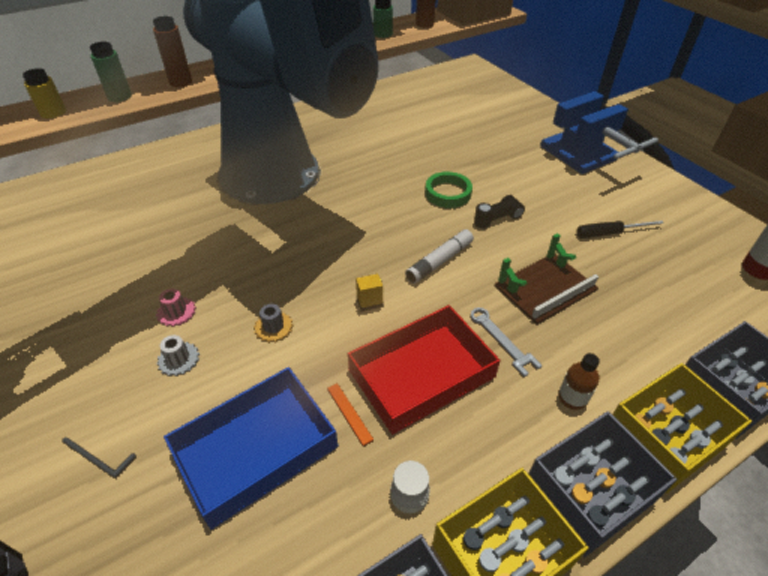

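The top view (pixels at 1.5x) shows the tube at (298,315) with its broad dark band to the right, which is -y. The stem is at (196,340), the chock at (396,300), the cradle at (230,228), the red bin at (398,203) and the blue bin at (556,210).
There are three hub candidates: pink (569,392), silver with a grey cog (582,333), and grey body with a yellow cog (491,322). The silver one fits hub_steel and the yellow-cog one fits hub_brass. Pink is excluded. I'll confirm this in a crop.

Run:
```python
from h import *
c=np.load('top0.npy',allow_pickle=True).item(); s=np.load('scene0.npy',allow_pickle=True).item()
im=c['img'][180:290,290:430]; im2=s['img'][170:260,80:220]
a=cv2.resize(im,(390,300),interpolation=3);b=cv2.resize(im2,(390,300),interpolation=3)
cv2.imwrite('pics/hubs.png',np.hstack([a,b])[...,::-1])
W=pts(c); H=W[...,2]
print('table z',np.nanmedian(H[150:220,150:300]))
def box(n,u0,v0,u1,v1,zmin,zmax):
    u0,v0,u1,v1=[int(x/1.5) for x in (u0,v0,u1,v1)]
    m=np.zeros(H.shape,bool); m[v0:v1,u0:u1]=1; m&=(H>zmin)&(H<zmax)
    p=W[m]; r=cv2.minAreaRect((p[:,:2]*1000).astype(np.float32))
    print(n,len(p),'med',np.round(np.median(p,0),4),'max z',np.round(np.percentile(p[:,2],97),4),'rect',np.round(r[0],1),np.round(r[1],1),round(r[2],1)); return p
box('tube',240,285,355,345,.018,.06)
box('chock',375,280,420,320,.045,.07)
box('stem',155,320,240,360,.012,.06)
box('stemtop',155,320,240,360,.034,.06)
box('brassbody',465,300,515,345,.03,.06); box('brasscog',465,300,515,345,.003,.012)
box('steelbody',555,310,605,355,.03,.06); box('steelcog',555,310,605,355,.003,.012)
box('red',330,155,465,250,.035,.06)
box('blue',485,160,625,260,.035,.06)
box('cradle all',175,190,282,265,.005,.07)
box('rail',175,190,282,210,.022,.07)
box('Vs',175,215,282,265,.03,.07)
```

```text
table z -0.0007985572741696645
tube 692 med [0.4322 0.1614 0.0262] max z 0.0302 rect [431.9 161.6] [ 28.8 160.3] 12.8
chock 198 med [ 0.4552 -0.0052  0.0531] max z 0.0566 rect [455.6  -4.3] [40.  29.8] 75.8
stem 564 med [0.3895 0.3386 0.0316] max z 0.0407 rect [386.7 336.6] [106.3  41.9] 82.7
stemtop 179 med [0.387  0.3018 0.0381] max z 0.0418 rect [389.4 330.1] [92.9 35.6] 86.3
brassbody 154 med [ 0.4186 -0.1686  0.0404] max z 0.0436 rect [ 419.6 -169.6] [32.4 34. ] 62.8
brasscog 172 med [ 0.4147 -0.1656  0.0046] max z 0.007 rect [ 418.6 -169.1] [64.6 59.6] 23.4
steelbody 171 med [ 0.4011 -0.3229  0.0402] max z 0.0437 rect [ 401.8 -324.2] [32.7 34.6] 52.5
steelcog 161 med [ 0.4067 -0.3131  0.0043] max z 0.0083 rect [ 401.9 -321.8] [58.7 61.2] 88.4
red 499 med [ 0.6366 -0.0082  0.0428] max z 0.0465 rect [624.1  -8.9] [189.6 130.8] 89.8
blue 574 med [ 0.6134 -0.2866  0.0425] max z 0.0459 rect [ 608.5 -277.8] [131.  191.6] 5.0
cradle all 1996 med [0.5859 0.2836 0.0076] max z 0.0435 rect [587.7 283.3] [110.  149.4] 1.3
rail 198 med [0.6303 0.2855 0.0279] max z 0.0312 rect [631.  284.9] [  8.9 148.1] 1.3
Vs 246 med [0.5569 0.3365 0.039 ] max z 0.0596 rect [559.6 283.3] [ 53.2 132.6] 1.3
```

View pics/hubs.png

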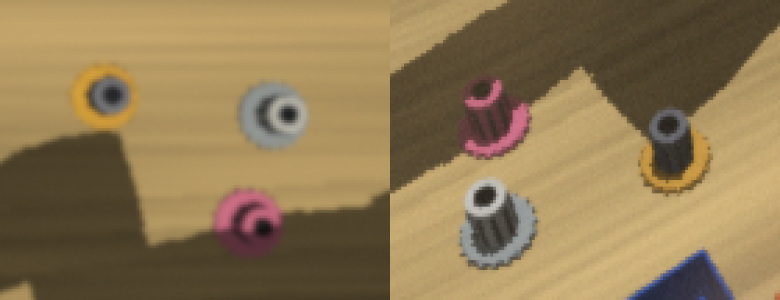

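The crop confirms it: the yellow-cog hub with a grey body is hub_brass (left, crop (103,95)), the silver one is hub_steel (crop (272,115)), and the pink one is excluded. The measured sizes match the given ones. Next I need a helper that gives move shifts in tool axes.

```bash
cat > d.py <<'E'
import sys; from h import *
def d(*targets):  # x y z(TCP, mm) psi(deg, world angle of tool x)
    o=ctrl.get_obs(); q=o['eef_rot']; Rm=R.from_quat([q[1],q[2],q[3],q[0]]).as_matrix()
    psi=np.degrees(np.arctan2(Rm[1,0],Rm[0,0]))
    print('t',round(float(o['time_s']),2),'pos',np.round(o['eef_pos']*1000,1),'psi',round(psi,2),'tilt',np.round(Rm[:2,2],4),'F',np.round(o['wrist_force'],1),'open',round(float(o['opening']),3),'grip',round(float(o['grasp_force']),1))
    for t in targets:
        print(t,'-> shift mm',np.round(Rm.T@(np.array(t[:3])-o['eef_pos']*1000),1),'turn z',round((psi-t[3]+180)%360-180,1))
if __name__=='__main__': d(*[tuple(float(x) for x in a.split(',')) for a in sys.argv[1:]])
E
python3 d.py 432,161.6,130,102.8 432,161.6,28,102.8
```

```text
t 0.1 pos [ 257.1 -513.8  255.5] psi 26.58 tilt [-0.0004  0.0015] F [-0.3  0.1  1. ] open 1.002 grip 0.0
(432.0, 161.6, 130.0, 102.8) -> shift mm [ 458.5 -525.6  126.4] turn z -76.2
(432.0, 161.6, 28.0, 102.8) -> shift mm [ 458.5 -525.5  228.4] turn z -76.2
```

Request:
{"api": "servo_tool", "payload": {
  "series": "-1 0.459 -0.526 0.060 0 0 -76.2;-1 0.459 -0.526 0.060 0 0 -76.2;-1 0.459 -0.526 0.060 0 0 -76.2;-1 0.459 -0.526 0.060 0 0 -76.2;-1 0.459 -0.526 0.060 0 0 -76.2;-1 0.459 -0.526 0.060 0 0 -76.2;-1 0.459 -0.526 0.060 0 0 -76.2;-1 0.459 -0.526 0.060 0 0 -76.2;-1 0.459 -0.526 0.060 0 0 -76.2;-1 0.459 -0.526 0.060 0 0 -76.2;-1 0.459 -0.526 0.060 0 0 -76.2;-1 0.459 -0.526 0.060 0 0 -76.2"
}}

```text
time_s: 1.1
eef_pos: [0.3821, -0.03, 0.2134]
eef_rot: [0.0, 0.623, 0.783, 0.0]
wrist_force: [1.5, 0.4, 0.8]
opening: 1.002
grasp_force: 0.0
```

```bash
python3 d.py 432,161.6,130,102.8 432,161.6,28,102.8
```

```text
t 1.1 pos [382.1 -30.  213.4] psi 103.0 tilt [ 0.0006 -0.0002] F [1.5 0.4 0.8] open 1.002 grip 0.0
(432.0, 161.6, 130.0, 102.8) -> shift mm [175.5  91.7  83.4] turn z 0.2
(432.0, 161.6, 28.0, 102.8) -> shift mm [175.5  91.7 185.4] turn z 0.2
```

Request:
{"api": "servo_tool", "payload": {
  "series": "-1 0.1755 0.0917 0.083 0 0 0;-1 0.1755 0.0917 0.083 0 0 0;-1 0.1755 0.0917 0.083 0 0 0;-1 0.1755 0.0917 0.083 0 0 0;-1 0.1755 0.0917 0.083 0 0 0;-1 0.1755 0.0917 0.083 0 0 0;-1 0.1755 0.0917 0.083 0 0 0;-1 0.1755 0.0917 0.083 0 0 0;-1 0.1755 0.0917 0.083 0 0 0;-1 0.1755 0.0917 0.083 0 0 0"
}}

```text
time_s: 1.93
eef_pos: [0.4333, 0.1581, 0.1312]
eef_rot: [0.001, 0.625, 0.781, 0.0]
wrist_force: [-0.5, 0.7, 0.3]
opening: 0.997
grasp_force: 0.0
```

Run:
```python
from d import d
from h import *
d((432,161.6,29,102.8))
c=cam('wrist'); save(c,'w1.png'); W=pts(c); H=W[...,2]; m=(H>.016)&(H<.045)&(abs(W[...,0]-.432)<.06)&(abs(W[...,1]-.162)<.1)
r=cv2.minAreaRect((W[m][:,:2]*1000).astype(np.float32)); print(m.sum(),np.nanpercentile(H[m],97),r)
```

```text
t 1.93 pos [433.3 158.1 131.2] psi 102.66 tilt [ 0.0013 -0.0001] F [-0.5  0.7  0.3] open 0.997 grip 0.0
(432, 161.6, 29, 102.8) -> shift mm [  3.7  -0.7 102.2] turn z -0.1
5877 0.032057859165963785 ((431.69329833984375, 160.9088134765625), (30.178611755371094, 160.1781463623047), 12.89785099029541)
```

View pics/w1.png

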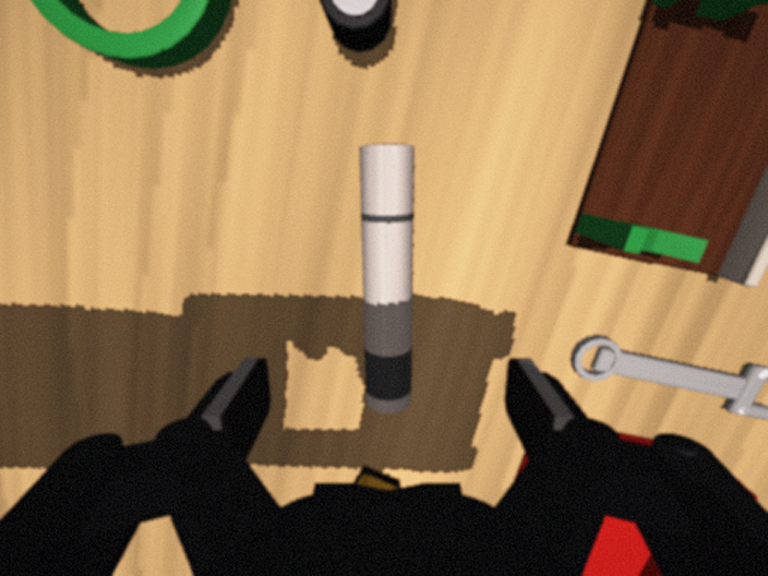

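The wrist view shows the tube at (387,280), centred between the fingers. The wrist and top measurements agree within 1 mm. Descending.

Request:
{"api": "servo_tool", "payload": {
  "series": "-1 0.000 0 0.03 0 0 0;-1 0.000 0 0.06 0 0 0;-1 0.000 0 0.08 0 0 0;-1 0.000 0 0.09 0 0 0;-1 0 0 0.095 0 0 0;-1 0 0 0.095 0 0 0;-1 0 0 0.095 0 0 0"
}}

```text
time_s: 2.57
eef_pos: [0.4338, 0.1592, 0.0365]
eef_rot: [0.001, 0.624, 0.781, 0.001]
wrist_force: [-0.2, -0.6, -0.6]
opening: 1.001
grasp_force: 0.0
```

```bash
python3 d.py 431.8,161.2,28,102.9
```

```text
t 2.57 pos [433.8 159.2  36.5] psi 102.74 tilt [0.0016 0.0001] F [-0.2 -0.6 -0.6] open 1.001 grip 0.0
(431.8, 161.2, 28.0, 102.9) -> shift mm [ 2.4 -1.6  8.4] turn z -0.2
```

Request:
{"api": "servo_tool", "payload": {
  "series": "-1 0.0025 -0.0015 0.008 0 0 0;-1 0.0025 -0.0015 0.008 0 0 0;1 0.0025 -0.0015 0.008 0 0 0;1 0.0025 -0.0015 0.008 0 0 0;1 0.0025 -0.0015 0.008 0 0 0;1 0.0025 -0.0015 0.008 0 0 0;1 0.0025 -0.0015 0.008 0 0 0;1 0.0025 -0.0015 0.008 0 0 0;1 0.0025 -0.0015 0.008 0 0 0;1 0.0025 -0.0015 0.008 0 0 0;1 0.0025 -0.0015 0.008 0 0 0"
}}

```text
time_s: 3.48
eef_pos: [0.4315, 0.1616, 0.0281]
eef_rot: [0.0, 0.624, 0.781, 0.0]
wrist_force: [-0.7, 0.1, 4.8]
opening: 0.333
grasp_force: 58.9
```

```bash
python3 d.py 431.8,161.2,140,102.9 563.7,282.8,140,91.3
```

```text
t 3.48 pos [431.5 161.6  28.1] psi 102.78 tilt [0.0011 0.0001] F [-0.7  0.1  4.8] open 0.333 grip 58.9
(431.8, 161.2, 140.0, 102.9) -> shift mm [  -0.5    0.4 -111.9] turn z -0.1
(563.7, 282.8, 140.0, 91.3) -> shift mm [  88.9  155.9 -111.8] turn z 11.5
```

Request:
{"api": "servo_tool", "payload": {
  "series": "1 0 0 -0.03 0 0 0;1 0 0 -0.07 0 0 0;1 0 0 -0.1 0 0 0;1 0.025 0.045 -0.11 0 0 4;1 0.045 0.08 -0.11 0 0 8;1 0.065 0.115 -0.11 0 0 11.5;1 0.08 0.14 -0.11 0 0 11.5;1 0.087 0.153 -0.11 0 0 11.5;1 0.089 0.156 -0.11 0 0 11.5;1 0.089 0.156 -0.11 0 0 11.5;1 0.089 0.156 -0.11 0 0 11.5"
}}

```text
time_s: 4.4
eef_pos: [0.5619, 0.2821, 0.1363]
eef_rot: [-0.001, 0.699, 0.715, -0.001]
wrist_force: [0.5, -0.4, -2.9]
opening: 0.328
grasp_force: 60.4
```

Run:
```python
from d import d
from h import *
d((563.7,282.8,64,91.3))
c=cam('wrist'); save(c,'w2.png'); W=pts(c); H=W[...,2]
m=(H>.09)&(H<.135)&(np.hypot(W[...,0]-.564,W[...,1]-.283)<.12)&(abs(W[...,0]-.564)<.02)
v,u=np.nonzero(m); print(m.sum(),'tube y range',np.nanpercentile(W[m][:,1],[1,99]),'x',np.median(W[m][:,0]))
m=(abs(W[...,0]-.59)<.08)&(abs(W[...,1]-.283)<.09)
for n,lo,hi,x0,x1 in [('rail',.024,.036,.61,.66),('all',.004,.07,.5,.66)]:
    k=m&(H>lo)&(H<hi)&(W[...,0]>x0)&(W[...,0]<x1)
    if k.sum()>5: print(n,k.sum(),np.round(cv2.minAreaRect((W[k][:,:2]*1000).astype(np.float32)),1) if 0 else cv2.minAreaRect((W[k][:,:2]*1000).astype(np.float32)))
```

```text
t 4.4 pos [561.9 282.1 136.3] psi 91.28 tilt [-0.0028 -0.001 ] F [ 0.5 -0.4 -2.9] open 0.328 grip 60.4
(563.7, 282.8, 64, 91.3) -> shift mm [ 0.8  2.  72.3] turn z -0.0
3442 tube y range [0.24232236 0.36077685] x 0.5704764519505285
rail 1782 ((630.4801025390625, 284.755859375), (8.650557518005371, 148.02772521972656), 1.2910550832748413)
all 8202 ((589.14697265625, 287.83306884765625), (149.53884887695312, 124.09747314453125), 85.70249938964844)
```

View pics/w2.png

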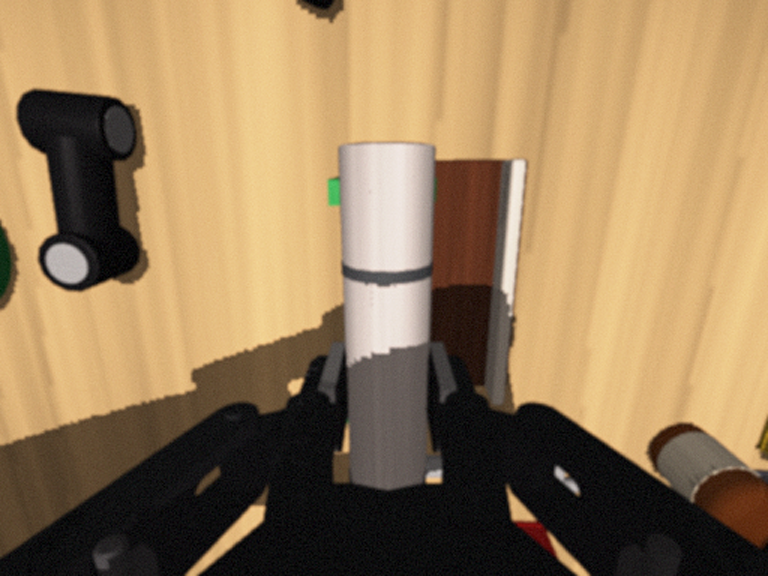

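The wrist view shows the tube held straight along the V-rests. The rail appears at (515,280), which gives the same cradle pose as before. Lowering, with the last part slow.

Request:
{"api": "servo_tool", "payload": {
  "series": "1 0.001 0.002 0.03 0 0 0;1 0.001 0.002 0.05 0 0 0;1 0.001 0.002 0.06 0 0 0;1 0.001 0.002 0.064 0 0 0;1 0.001 0.002 0.067 0 0 0;1 0.001 0.002 0.067 0 0 0;1 0.001 0.002 0.067 0 0 0"
}}

```text
time_s: 5.03
eef_pos: [0.566, 0.2839, 0.0717]
eef_rot: [0.0, 0.699, 0.715, 0.001]
wrist_force: [0.5, -0.3, -2.9]
opening: 0.329
grasp_force: 60.5
```

```bash
python3 d.py 563.7,282.8,64,91.3
```

```text
t 5.03 pos [566.  283.9  71.7] psi 91.27 tilt [0.0017 0.0005] F [ 0.5 -0.3 -2.9] open 0.329 grip 60.5
(563.7, 282.8, 64.0, 91.3) -> shift mm [-1.1 -2.4  7.7] turn z -0.0
```

Request:
{"api": "servo_tool", "payload": {
  "series": "1 -0.001 -0.002 0.003 0 0 0;1 -0.001 -0.002 0.005 0 0 0;1 -0.001 -0.002 0.006 0 0 0;1 -0.001 -0.002 0.007 0 0 0;1 -0.001 -0.002 0.008 0 0 0;1 -0.001 -0.002 0.008 0 0 0;1 -0.001 -0.002 0.008 0 0 0"
}}

```text
time_s: 5.62
eef_pos: [0.5648, 0.2831, 0.0644]
eef_rot: [0.001, 0.699, 0.715, 0.001]
wrist_force: [-1.4, -1.2, 7.2]
opening: 0.327
grasp_force: 61.6
```

```bash
python3 d.py 563.7,282.8,64,91.3
```

```text
t 5.62 pos [564.8 283.1  64.4] psi 91.28 tilt [0.0031 0.0006] F [-1.4 -1.2  7.2] open 0.327 grip 61.6
(563.7, 282.8, 64.0, 91.3) -> shift mm [-0.2 -1.1  0.4] turn z -0.0
```

Seated in the V-rests with light contact force. Releasing and rising.

Request:
{"api": "servo_tool", "payload": {
  "series": "-0.2 0 0 0 0 0 0;-0.2 0 0 0 0 0 0;-0.2 0 0 0 0 0 0;-0.2 0 0 0 0 0 0;-0.2 0 0 -0.01 0 0 0;-0.2 0 0 -0.03 0 0 0;-0.2 0 0 -0.06 0 0 0;-1 0 0 -0.1 0 0 0;-1 0 0 -0.12 0 0 0;-1 0 0 -0.12 0 0 0"
}}

```text
time_s: 6.45
eef_pos: [0.5668, 0.2839, 0.19]
eef_rot: [0.003, 0.699, 0.715, 0.005]
wrist_force: [1.0, 0.2, 1.5]
opening: 0.984
grasp_force: 0.0
```

Run:
```python
from d import d
from h import *
# chock grasp: psi 165.8
d((455.6,-4.3,130,165.8))
c=cam('top'); W=pts(c); H=W[...,2]
m=(H>.052)&(H<.075)&(abs(W[...,0]-.5637)<.022)&(abs(W[...,1]-.2828)<.1)
print('tube',m.sum(),'z',np.percentile(H[m],97),cv2.minAreaRect((W[m][:,:2]*1000).astype(np.float32)))
```

```text
t 6.45 pos [566.8 283.9 190. ] psi 91.29 tilt [0.0109 0.0031] F [1.  0.2 1.5] open 0.984 grip 0.0
(455.6, -4.3, 130, 165.8) -> shift mm [-285.8 -118.3   57.9] turn z -74.5
tube 587 z 0.06630945037885654 ((560.5901489257812, 276.58746337890625), (147.95465087890625, 36.106876373291016), 89.13690948486328)
```

Request:
{"api": "servo_tool", "payload": {
  "series": "-1 -0.286 -0.118 0.03 0 0 -74.5;-1 -0.286 -0.118 0.03 0 0 -74.5;-1 -0.286 -0.118 0.03 0 0 -74.5;-1 -0.286 -0.118 0.03 0 0 -74.5;-1 -0.286 -0.118 0.03 0 0 -74.5;-1 -0.286 -0.118 0.03 0 0 -74.5;-1 -0.286 -0.118 0.03 0 0 -74.5;-1 -0.286 -0.118 0.03 0 0 -74.5;-1 -0.286 -0.118 0.03 0 0 -74.5;-1 -0.286 -0.118 0.03 0 0 -74.5;-1 -0.286 -0.118 0.03 0 0 -74.5;-1 -0.286 -0.118 0.03 0 0 -74.5"
}}

```text
time_s: 7.5
eef_pos: [0.4508, -0.006, 0.1516]
eef_rot: [-0.001, 0.122, 0.993, 0.0]
wrist_force: [-0.6, 0.3, 0.3]
opening: 0.998
grasp_force: 0.0
```

Run:
```python
from d import d
from h import *
c=cam('wrist'); W=pts(c); H=W[...,2]
m=(H>.048)&(H<.065)&(np.hypot(W[...,0]-.4556,W[...,1]+.0043)<.04)
print('chock wrist',m.sum(),cv2.minAreaRect((W[m][:,:2]*1000).astype(np.float32)))
c=cam('top'); W=pts(c); H=W[...,2]
m=(H>.0615)&(H<.075)&(abs(W[...,0]-.5637)<.022)&(abs(W[...,1]-.2828)<.1)
print('tube',m.sum(),'z',np.percentile(H[m],97),cv2.minAreaRect((W[m][:,:2]*1000).astype(np.float32)))
d((455.6,-4.3,46,165.8))
```

```text
chock wrist 1637 ((455.5315246582031, -5.236518859863281), (39.7900505065918, 30.314247131347656), 75.58185577392578)
tube 442 z 0.06685034735751202 ((564.202392578125, 282.8495788574219), (25.023828506469727, 161.64334106445312), 0.05296594649553299)
t 7.6 pos [451.1  -5.6 151.8] psi 165.55 tilt [-0.0014  0.0004] F [ 0.7 -0.   0.3] open 1.0 grip 0.0
(455.6, -4.3, 46, 165.8) -> shift mm [ -4.2   2.4 105.8] turn z -0.2
```

The tube sits at (564,283) with its top at 66 mm, as expected. On to the chock.

Request:
{"api": "servo_tool", "payload": {
  "series": "-1 -0.004 0.0025 0.03 0 0 0;-1 -0.004 0.0025 0.06 0 0 0;-1 -0.004 0.0025 0.085 0 0 0;-1 -0.004 0.0025 0.1 0 0 0;-1 -0.004 0.0025 0.106 0 0 0;-1 -0.004 0.0025 0.106 0 0 0;-1 -0.004 0.0025 0.106 0 0 0;1 -0.004 0.0025 0.106 0 0 0;1 -0.004 0.0025 0.106 0 0 0;1 -0.004 0.0025 0.106 0 0 0;1 -0.004 0.0025 0.106 0 0 0;1 -0.004 0.0025 0.106 0 0 0"
}}

```text
time_s: 8.6
eef_pos: [0.4572, -0.0045, 0.0475]
eef_rot: [0.001, 0.124, 0.992, -0.0]
wrist_force: [-0.3, 0.1, 6.5]
opening: 0.46
grasp_force: 61.1
```

Request:
{"api": "servo_tool", "payload": {
  "series": "1 0 0 0 0 0 0;1 0 0 0 0 0 0;1 0 0 0 0 0 0"
}}

```text
time_s: 8.85
eef_pos: [0.4572, -0.0046, 0.0475]
eef_rot: [0.001, 0.124, 0.992, -0.0]
wrist_force: [-1.0, 0.7, 6.3]
opening: 0.458
grasp_force: 61.1
```

```bash
python3 d.py 455.5,-4.8,46,165.7 602.6,283.6,150,181.3
```

```text
t 8.85 pos [457.2  -4.6  47.5] psi 165.77 tilt [ 0.0021 -0.0005] F [-1.   0.7  6.3] open 0.458 grip 61.1
(455.5, -4.8, 46.0, 165.7) -> shift mm [ 1.6 -0.7  1.5] turn z 0.1
(602.6, 283.6, 150.0, 181.3) -> shift mm [ -70.3  315.1 -102.3] turn z -15.5
```

Request:
{"api": "servo_tool", "payload": {
  "series": "1 0 0 -0.03 0 0 0;1 0 0 -0.065 0 0 0;1 0 0 -0.1 0 0 0;1 -0.072 0.315 -0.105 0 0 -15.5;1 -0.072 0.315 -0.105 0 0 -15.5;1 -0.072 0.315 -0.105 0 0 -15.5;1 -0.072 0.315 -0.105 0 0 -15.5;1 -0.072 0.315 -0.105 0 0 -15.5;1 -0.072 0.315 -0.105 0 0 -15.5;1 -0.072 0.315 -0.105 0 0 -15.5;1 -0.072 0.315 -0.105 0 0 -15.5;1 -0.072 0.315 -0.105 0 0 -15.5"
}}

```text
time_s: 9.85
eef_pos: [0.6048, 0.2886, 0.1514]
eef_rot: [0.001, -0.013, 1.0, 0.001]
wrist_force: [-0.8, -0.9, -0.3]
opening: 0.457
grasp_force: 60.9
```

Request:
{"api": "servo_tool", "payload": {
  "series": "1 0 0 0.01 0 0 0;1 0 0 0.02 0 0 0;1 0 0 0.02 0 0 0;1 0 0 0.02 0 0 0;1 0 0 0.02 0 0 0"
}}

```text
time_s: 10.27
eef_pos: [0.6031, 0.2822, 0.1312]
eef_rot: [-0.0, -0.01, 1.0, -0.0]
wrist_force: [-0.0, 0.1, 0.1]
opening: 0.461
grasp_force: 60.8
```

Run:
```python
from d import d
from h import *
d((604.2,283.6,80,181.3),(604.2,283.6,55.5,181.3))
c=cam('wrist'); save(c,'w3.png')
```

```text
t 10.27 pos [603.1 282.2 131.2] psi -178.8 tilt [-0.0009 -0.0003] F [-0.   0.1  0.1] open 0.461 grip 60.8
(604.2, 283.6, 80, 181.3) -> shift mm [-1.1  1.4 51.2] turn z -0.1
(604.2, 283.6, 55.5, 181.3) -> shift mm [-1.2  1.4 75.7] turn z -0.1
```

View pics/w3.png

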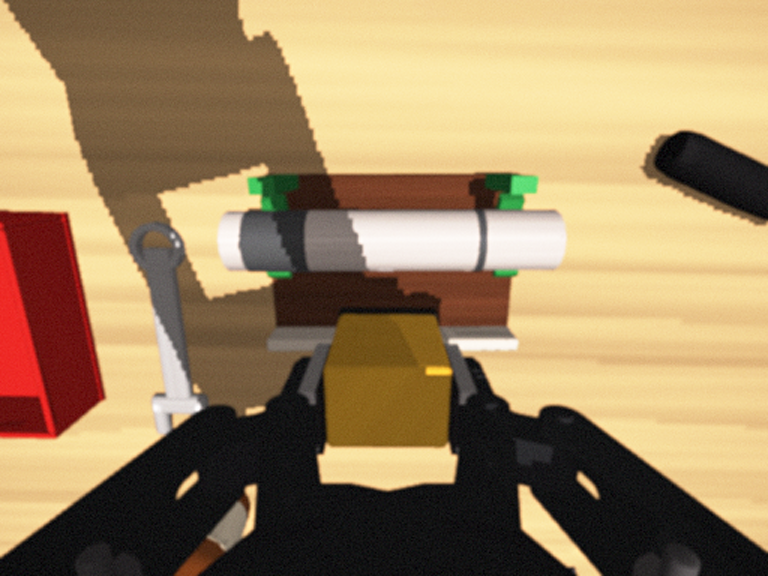

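The tube at (392,240) lies evenly across both V-rests. The chock at (388,380) is held square to it. Lowering.

Request:
{"api": "servo_tool", "payload": {
  "series": "1 -0.001 0.0015 0.03 0 0 0;1 -0.001 0.0015 0.05 0 0 0;1 -0.001 0.0015 0.06 0 0 0;1 -0.001 0.0015 0.065 0 0 0;1 -0.001 0.0015 0.068 0 0 0;1 -0.001 0.0015 0.068 0 0 0;1 -0.001 0.0015 0.068 0 0 0"
}}

```text
time_s: 10.9
eef_pos: [0.6053, 0.285, 0.0648]
eef_rot: [0.001, -0.011, 1.0, 0.0]
wrist_force: [0.2, 1.0, -0.6]
opening: 0.461
grasp_force: 60.8
```

```bash
python3 d.py 604.2,283.6,55.5,181.3
```

```text
t 10.9 pos [605.3 285.   64.8] psi -178.73 tilt [0.0019 0.0005] F [ 0.2  1.  -0.6] open 0.461 grip 60.8
(604.2, 283.6, 55.5, 181.3) -> shift mm [ 1.1 -1.4  9.3] turn z -0.0
```

Request:
{"api": "servo_tool", "payload": {
  "series": "1 0.001 -0.001 0.003 0 0 0;1 0.001 -0.001 0.005 0 0 0;1 0.001 -0.001 0.007 0 0 0;1 0.001 -0.001 0.0085 0 0 0;1 0.001 -0.001 0.0095 0 0 0;1 0.001 -0.001 0.0095 0 0 0;1 0.001 -0.001 0.0095 0 0 0"
}}

```text
time_s: 11.48
eef_pos: [0.6036, 0.2839, 0.0556]
eef_rot: [0.0, -0.011, 1.0, -0.0]
wrist_force: [-4.4, -2.0, 8.8]
opening: 0.46
grasp_force: 62.0
```

```bash
python3 d.py 604.2,283.6,55.5,181.3
```

```text
t 11.48 pos [603.6 283.9  55.6] psi -178.71 tilt [ 0.0001 -0.0002] F [-4.4 -2.   8.8] open 0.46 grip 62.0
(604.2, 283.6, 55.5, 181.3) -> shift mm [-0.6 -0.3  0.1] turn z -0.0
```

Seated. Releasing with a small opening and rising.

Request:
{"api": "servo_tool", "payload": {
  "series": "-0.24 0 0 0 0 0 0;-0.24 0 0 0 0 0 0;-0.24 0 0 0 0 0 0;-0.24 0 0 0 0 0 0;-0.24 0 0 -0.01 0 0 0;-0.24 0 0 -0.03 0 0 0;-0.24 0 0 -0.06 0 0 0;-1 0 0 -0.1 0 0 0;-1 0 0 -0.12 0 0 0;-1 0 0 -0.12 0 0 0"
}}

```text
time_s: 12.32
eef_pos: [0.607, 0.2849, 0.1819]
eef_rot: [0.006, -0.011, 1.0, 0.001]
wrist_force: [1.3, 0.1, -0.1]
opening: 0.997
grasp_force: 0.0
```

```bash
python3 d.py 386.7,336.6,130,82.7
```

```text
t 12.32 pos [607.  284.9 181.9] psi -178.72 tilt [0.0113 0.003 ] F [ 1.3  0.1 -0.1] open 0.997 grip 0.0
(386.7, 336.6, 130.0, 82.7) -> shift mm [219.7  56.5  49.6] turn z 98.6
```

Request:
{"api": "servo_tool", "payload": {
  "series": "-1 0.22 0.056 0 0 0 98.6;-1 0.22 0.056 0 0 0 98.6;-1 0.22 0.056 0 0 0 98.6;-1 0.22 0.056 0 0 0 98.6;-1 0.22 0.056 0 0 0 98.6;-1 0.22 0.056 0.01 0 0 98.6;-1 0.22 0.056 0.03 0 0 98.6;-1 0.22 0.056 0.03 0 0 98.6;-1 0.22 0.056 0.03 0 0 98.6;-1 0.22 0.056 0.03 0 0 98.6;-1 0.22 0.056 0.03 0 0 98.6;-1 0.22 0.056 0.03 0 0 98.6"
}}

```text
time_s: 13.32
eef_pos: [0.3819, 0.3348, 0.1439]
eef_rot: [-0.0, 0.676, 0.737, -0.0]
wrist_force: [0.2, -0.9, 0.7]
opening: 1.0
grasp_force: 0.0
```

Request:
{"api": "servo_tool", "payload": {
  "series": "-1 0 0 0 0 0 12;-1 0 0 0 0 0 12;-1 0 0 0 0 0 12;-1 0 0 0 0 0 12;-1 0 0 0 0 0 12"
}}

```text
time_s: 13.73
eef_pos: [0.3821, 0.3349, 0.1439]
eef_rot: [-0.0, 0.746, 0.666, -0.0]
wrist_force: [0.0, 0.1, -1.2]
opening: 0.998
grasp_force: 0.0
```

Run:
```python
from d import d
from h import *
d((386.7,336.6,30,82.7))
c=cam('wrist'); save(c,'w4.png'); W=pts(c); H=W[...,2]
n=np.hypot(W[...,0]-.3867,W[...,1]-.3366)<.085
for lo in (.012,.026):
    m=n&(H>lo)&(H<.06); print(lo,m.sum(),cv2.minAreaRect((W[m][:,:2]*1000).astype(np.float32)))
C=ctrl.camera('top'); 
c=cam('top'); W=pts(c); H=W[...,2]
m=(H>.05)&(H<.08)&(abs(W[...,0]-.603)<.028)&(abs(W[...,1]-.2836)<.045)&(W[...,0]>.581)
print('chock',m.sum(),np.median(H[m]),cv2.minAreaRect((W[m][:,:2]*1000).astype(np.float32)))
```

```text
t 13.73 pos [382.1 334.9 143.9] psi 83.48 tilt [-0.0002 -0.    ] F [ 0.   0.1 -1.2] open 0.998 grip 0.0
(386.7, 336.6, 30, 82.7) -> shift mm [  2.2   4.4 113.9] turn z 0.8
0.012 4997 ((355.3677673339844, 337.8172607421875), (105.30236053466797, 106.62371063232422), 85.943359375)
0.026 4222 ((355.255859375, 337.824462890625), (103.30545043945312, 106.14173889160156), 85.51719665527344)
chock 208 0.06134271634019173 ((601.38232421875, 283.2706298828125), (40.59757995605469, 28.71956443786621), 89.81523895263672)
```

View pics/w4.png

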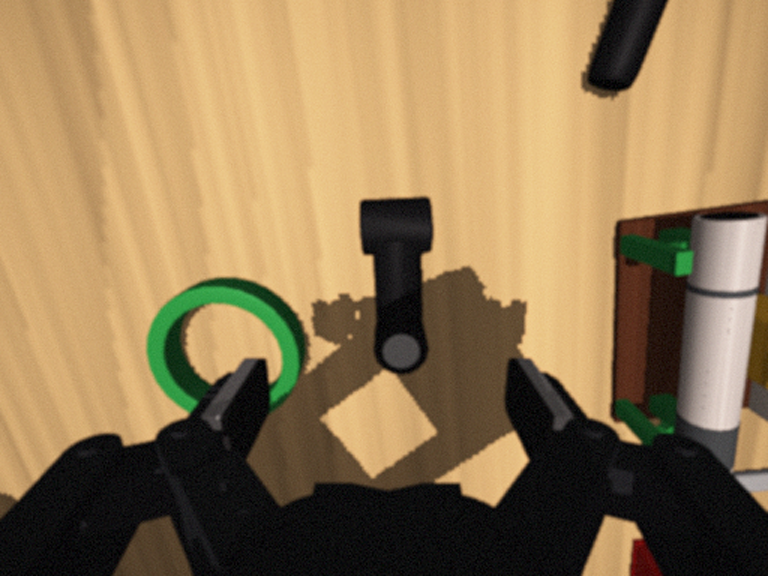

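The stem at (400,285) has its lying clamp at the top, which is +y. A green ring at (225,345) lies near the left finger. I'll measure both and use a narrower opening.

Run:
```python
from d import d
from h import *
c=cam('wrist'); W=pts(c); H=W[...,2]; hsv=cv2.cvtColor(c['img'],cv2.COLOR_RGB2HSV)
n=np.hypot(W[...,0]-.3867,W[...,1]-.3366)<.12
g=n&(hsv[...,1]>120)&(hsv[...,0]>45)&(hsv[...,0]<85)&(H>.003)&(W[...,0]<.4)
print('ring max x',np.round(np.nanmax(np.where(g,W[...,0],-1)),4),'near finger band',np.round(W[g&(abs(W[...,1]-.3366)<.016)][:,0].max(),4) if (g&(abs(W[...,1]-.3366)<.016)).any() else None, 'h',np.percentile(H[g],97))
m=n&(H>.012)&(H<.06)&(c['img'].max(-1)<140)&(hsv[...,1]<110)&(W[...,0]>.355)&(W[...,0]<.42)
m=cv2.morphologyEx(m.astype(np.uint8),cv2.MORPH_OPEN,np.ones((3,3)))
k,l,s,_=cv2.connectedComponentsWithStats(m); i=1+np.argmax(s[1:,4]); p=W[l==i]
print(len(p),cv2.minAreaRect((p[:,:2]*1000).astype(np.float32)))
```

```text
ring max x 0.4 near finger band 0.3997 h 0.21793674423631426
2411 ((389.1841735839844, 354.974609375), (64.93701171875, 40.21282958984375), 85.17076110839844)
```

Run:
```python
from h import *
c=cam('wrist')
for n,u,v,h in [('upright top',401,352,.04),('lying left top',362,202,.03),('lying right top',431,200,.03),('lying L low',363,250,.03),('lying R low',433,250,.03),('bar L',377,300,.02),('bar R',423,300,.02),('ring right',306,345,.008),('ring up-right',290,300,.008)]:
    print(n,np.round(ray(c,u/1.5,v/1.5,h)*1000,1))
```

```text
upright top [385.8 298.2  40. ]
lying left top [373.6 389.   30. ]
lying right top [412.5 385.6  30. ]
lying L low [370.4 361.5  30. ]
lying R low [411.3 356.7  30. ]
bar L [374.1 326.3  20. ]
bar R [403.2 322.9  20. ]
ring right [320.5 295.3   8. ]
ring up-right [315.6 329.    8. ]
```

Request:
{"api": "servo_tool", "payload": {
  "series": "-0.6 0.001 0.006 0.03 0 0 0;-0.6 0.001 0.006 0.06 0 0 0;-0.6 0.001 0.006 0.085 0 0 0;-0.6 0.001 0.006 0.1 0 0 0;-0.6 0.001 0.006 0.105 0 0 0;-0.6 0.001 0.006 0.105 0 0 0;-0.6 0.001 0.006 0.105 0 0 0"
}}

```text
time_s: 14.57
eef_pos: [0.3887, 0.3355, 0.0395]
eef_rot: [0.0, 0.747, 0.665, 0.0]
wrist_force: [-0.2, -0.1, 0.3]
opening: 0.805
grasp_force: 0.0
```

```bash
python3 d.py 388.5,335.5,30,83.5
```

```text
t 14.57 pos [388.7 335.5  39.5] psi 83.34 tilt [0.0005 0.0003] F [-0.2 -0.1  0.3] open 0.805 grip 0.0
(388.5, 335.5, 30.0, 83.5) -> shift mm [ 0.  -0.2  9.5] turn z -0.2
```

Request:
{"api": "servo_tool", "payload": {
  "series": "-0.6 0 0 0.006 0 0 0;-0.6 0 0 0.0095 0 0 0;-0.6 0 0 0.0095 0 0 0;1 0 0 0.0095 0 0 0;1 0 0 0.0095 0 0 0;1 0 0 0.0095 0 0 0;1 0 0 0.0095 0 0 0;1 0 0 0.0095 0 0 0;1 0 0 0.0095 0 0 0;1 0 0 0.0095 0 0 0;1 0 0 0.0095 0 0 0;1 0 0 0.0095 0 0 0"
}}

```text
time_s: 15.57
eef_pos: [0.3887, 0.3354, 0.0301]
eef_rot: [0.0, 0.747, 0.665, 0.0]
wrist_force: [-1.9, -1.0, 6.3]
opening: 0.332
grasp_force: 58.3
```

Request:
{"api": "servo_tool", "payload": {
  "series": "1 0 0 -0.02 0 0 0;1 0 0 -0.05 0 0 0;1 0 0 -0.08 0 0 0;1 0 0 -0.11 0 0 0;1 0 0 -0.12 0 0 0;1 0 0 -0.12 0 0 0;1 0 0 -0.12 0 0 0"
}}

```text
time_s: 16.15
eef_pos: [0.3881, 0.3351, 0.1489]
eef_rot: [0.0, 0.747, 0.665, 0.0]
wrist_force: [-0.5, 0.1, -3.1]
opening: 0.332
grasp_force: 58.9
```

```bash
python3 d.py 608.5,-277.8,150,95
```

```text
t 16.15 pos [388.1 335.1 148.9] psi 83.33 tilt [0.0001 0.    ] F [-0.5  0.1 -3.1] open 0.332 grip 58.9
(608.5, -277.8, 150.0, 95.0) -> shift mm [-583.1  290.1   -1.1] turn z -11.7
```

Request:
{"api": "servo_tool", "payload": {
  "series": "1 -0.583 0.29 0 0 0 -11.7;1 -0.583 0.29 0 0 0 -11.7;1 -0.583 0.29 0 0 0 -11.7;1 -0.583 0.29 0 0 0 -11.7;1 -0.583 0.29 0 0 0 -11.7;1 -0.583 0.29 0 0 0 -11.7;1 -0.583 0.29 0 0 0 -11.7;1 -0.583 0.29 0 0 0 -11.7;1 -0.583 0.29 0 0 0 -11.7;1 -0.583 0.29 0 0 0 -11.7;1 -0.583 0.29 0 0 0 -11.7;1 -0.583 0.29 0 0 0 -11.7"
}}

```text
time_s: 17.15
eef_pos: [0.5545, -0.1319, 0.1462]
eef_rot: [-0.002, 0.676, 0.737, -0.001]
wrist_force: [1.1, 0.6, -1.0]
opening: 0.33
grasp_force: 58.8
```

```bash
python3 d.py 608.5,-277.8,150,95
```

```text
t 17.15 pos [ 554.5 -131.9  146.2] psi 95.0 tilt [-0.0044  0.0022] F [ 1.1  0.6 -1. ] open 0.33 grip 58.8
(608.5, -277.8, 150.0, 95.0) -> shift mm [-150.    41.1   -4.3] turn z -0.0
```

Request:
{"api": "servo_tool", "payload": {
  "series": "1 -0.15 0.041 0 0 0 0;1 -0.15 0.041 0 0 0 0;1 -0.15 0.041 0 0 0 0;1 -0.15 0.041 0 0 0 0;1 -0.15 0.041 0.03 0 0 0;1 -0.15 0.041 0.055 0 0 0;1 -0.15 0.041 0.055 0 0 0;1 -0.15 0.041 0.055 0 0 0;1 -0.15 0.041 0.055 0 0 0"
}}

```text
time_s: 17.9
eef_pos: [0.6095, -0.2757, 0.0938]
eef_rot: [-0.001, 0.675, 0.738, -0.0]
wrist_force: [0.9, 0.3, -0.9]
opening: 0.331
grasp_force: 59.0
```

Run:
```python
from d import d
from h import *
d((608.5,-277.8,35,95))
c=cam('wrist'); save(c,'w5.png')
```

```text
t 17.9 pos [ 609.5 -275.7   93.8] psi 95.06 tilt [-0.0013  0.0009] F [ 0.9  0.3 -0.9] open 0.331 grip 59.0
(608.5, -277.8, 35, 95) -> shift mm [-2.  -1.1 58.8] turn z 0.1
```

View pics/w5.png

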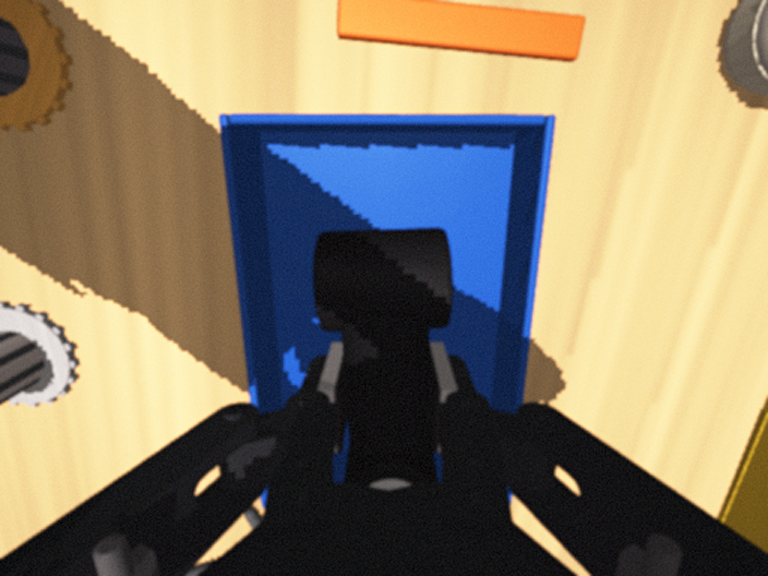

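The stem at (385,300) is level and squarely centred over the blue bin. Lowering.

Request:
{"api": "servo_tool", "payload": {
  "series": "1 -0.002 -0.001 0.02 0 0 0;1 -0.002 -0.001 0.035 0 0 0;1 -0.002 -0.001 0.045 0 0 0;1 -0.002 -0.001 0.05 0 0 0;1 -0.002 -0.001 0.052 0 0 0;1 -0.002 -0.001 0.055 0 0 0;1 -0.002 -0.001 0.057 0 0 0;1 -0.002 -0.001 0.058 0 0 0;1 -0.002 -0.001 0.059 0 0 0;1 -0.002 -0.001 0.059 0 0 0;1 -0.002 -0.001 0.059 0 0 0"
}}

```text
time_s: 18.87
eef_pos: [0.6091, -0.2785, 0.0358]
eef_rot: [0.0, 0.675, 0.737, 0.0]
wrist_force: [-0.6, 0.3, -1.3]
opening: 0.331
grasp_force: 59.0
```

```bash
python3 d.py 608.5,-277.8,34,95
```

```text
t 18.87 pos [ 609.1 -278.5   35.8] psi 95.03 tilt [ 0.0004 -0.0003] F [-0.6  0.3 -1.3] open 0.331 grip 59.0
(608.5, -277.8, 34.0, 95.0) -> shift mm [ 0.8 -0.6  1.8] turn z 0.0
```

Two millimetres more, then release (partial opening) and rise.

Request:
{"api": "servo_tool", "payload": {
  "series": "1 0 0 0.001 0 0 0;1 0 0 0.002 0 0 0;1 0 0 0.002 0 0 0;1 0 0 0.002 0 0 0;-0.2 0 0 0.002 0 0 0;-0.2 0 0 0.002 0 0 0;-0.2 0 0 0.002 0 0 0;-0.2 0 0 0.002 0 0 0;-0.2 0 0 -0.01 0 0 0;-0.2 0 0 -0.03 0 0 0;-0.2 0 0 -0.06 0 0 0;-0.2 0 0 -0.09 0 0 0"
}}

```text
time_s: 19.87
eef_pos: [0.6083, -0.278, 0.1263]
eef_rot: [-0.001, 0.675, 0.737, -0.0]
wrist_force: [-0.8, -0.5, -0.6]
opening: 0.599
grasp_force: 0.0
```

```bash
python3 d.py 401.5,-323.5,150,90
```

```text
t 19.87 pos [ 608.3 -278.   126.3] psi 95.03 tilt [-0.0016  0.0011] F [-0.8 -0.5 -0.6] open 0.599 grip 0.0
(401.5, -323.5, 150.0, 90.0) -> shift mm [ -27.2 -210.1  -23.5] turn z 5.0
```

Request:
{"api": "servo_tool", "payload": {
  "series": "-0.4 -0.027 -0.21 -0.024 0 0 5;-0.4 -0.027 -0.21 -0.024 0 0 5;-0.4 -0.027 -0.21 -0.024 0 0 5;-0.4 -0.027 -0.21 -0.024 0 0 5;-0.4 -0.027 -0.21 -0.024 0 0 5;-0.4 -0.027 -0.21 -0.024 0 0 5;-0.4 -0.027 -0.21 -0.024 0 0 5;-0.4 -0.027 -0.21 -0.024 0 0 5;-0.4 -0.027 -0.21 -0.024 0 0 5"
}}

```text
time_s: 20.62
eef_pos: [0.4032, -0.3238, 0.1501]
eef_rot: [0.001, 0.707, 0.707, 0.0]
wrist_force: [0.7, -0.0, -0.2]
opening: 0.704
grasp_force: 0.0
```

Run:
```python
from d import d
from h import *
d((401.8,-324.2,36,90))
c=cam('wrist'); save(c,'w6.png'); W=pts(c); H=W[...,2]
n=np.hypot(W[...,0]-.4018,W[...,1]+.3242)<.03
m=n&(H>.036)&(H<.06); print('body top',m.sum(),cv2.minEnclosingCircle((W[m][:,:2]*1000).astype(np.float32)),np.median(H[m]))
n=np.hypot(W[...,0]-.33,W[...,1]+.30)<.045
m=n&(H>.036)&(H<.06); print('pink top',m.sum(),cv2.minEnclosingCircle((W[m][:,:2]*1000).astype(np.float32)) if m.any() else '')
```

```text
t 20.62 pos [ 403.2 -323.8  150.1] psi 90.06 tilt [ 0.0011 -0.0008] F [ 0.7 -0.  -0.2] open 0.704 grip 0.0
(401.8, -324.2, 36, 90) -> shift mm [ -0.3  -1.6 114.1] turn z 0.1
body top 1143 ((400.640625, -324.9320983886719), 17.582483291625977) 0.04361722038439794
pink top 1311 ((301.0452880859375, -299.5374450683594), 17.74838638305664)
```

View pics/w6.png

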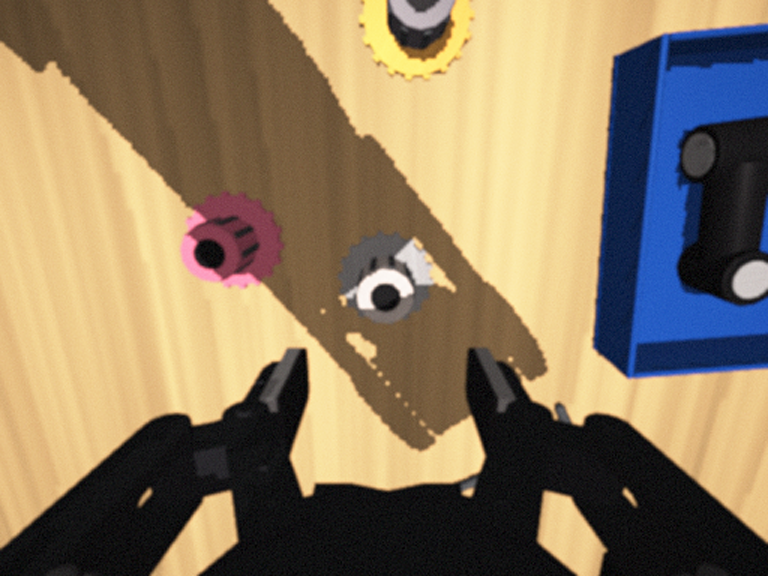

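The silver hub is at (386,293) between the fingers and the pink one (232,240) is well clear. The stem lies flat in the blue bin at (735,215). Grasping the steel hub.

Request:
{"api": "servo_tool", "payload": {
  "series": "-0.4 -0.001 -0.002 0.03 0 0 0;-0.4 -0.001 -0.002 0.06 0 0 0;-0.4 -0.001 -0.002 0.09 0 0 0;-0.4 -0.001 -0.002 0.106 0 0 0;-0.4 -0.001 -0.002 0.114 0 0 0;-0.4 -0.001 -0.002 0.114 0 0 0;1 -0.001 -0.002 0.114 0 0 0;1 -0.001 -0.002 0.114 0 0 0;1 -0.001 -0.002 0.114 0 0 0;1 -0.001 -0.002 0.114 0 0 0;1 -0.001 -0.002 0.114 0 0 0;1 -0.001 -0.002 0.114 0 0 0"
}}

```text
time_s: 21.67
eef_pos: [0.4013, -0.3257, 0.0371]
eef_rot: [0.002, 0.707, 0.707, -0.0]
wrist_force: [1.3, 1.0, 6.8]
opening: 0.379
grasp_force: 60.1
```

Request:
{"api": "servo_tool", "payload": {
  "series": "1 0 0 0 0 0 0;1 0 0 0 0 0 0;1 0 0 0 0 0 0"
}}

```text
time_s: 21.92
eef_pos: [0.4013, -0.3258, 0.0371]
eef_rot: [0.002, 0.707, 0.707, -0.0]
wrist_force: [1.7, 0.8, 6.7]
opening: 0.379
grasp_force: 60.1
```

```bash
python3 d.py 401.2,-324.6,150,90 624.1,-54,150,90
```

```text
t 21.92 pos [ 401.3 -325.8   37.1] psi 90.03 tilt [ 0.0024 -0.0025] F [1.7 0.8 6.7] open 0.379 grip 60.1
(401.2, -324.6, 150.0, 90.0) -> shift mm [   0.9    0.2 -112.9] turn z 0.0
(624.1, -54.0, 150.0, 90.0) -> shift mm [ 271.4  223.2 -113. ] turn z 0.0
```

Request:
{"api": "servo_tool", "payload": {
  "series": "1 0 0 -0.03 0 0 0;1 0 0 -0.07 0 0 0;1 0 0 -0.1 0 0 0;1 0.273 0.223 -0.115 0 0 0;1 0.273 0.223 -0.115 0 0 0;1 0.273 0.223 -0.115 0 0 0;1 0.273 0.223 -0.115 0 0 0;1 0.273 0.223 -0.115 0 0 0;1 0.273 0.223 -0.115 0 0 0;1 0.273 0.223 -0.115 0 0 0;1 0.273 0.223 -0.115 0 0 0;1 0.273 0.223 -0.115 0 0 0"
}}

```text
time_s: 22.92
eef_pos: [0.6252, -0.0475, 0.1511]
eef_rot: [0.0, 0.706, 0.708, 0.001]
wrist_force: [0.1, 0.6, -1.8]
opening: 0.379
grasp_force: 60.2
```

Request:
{"api": "servo_tool", "payload": {
  "series": "1 0 0 0 0 0 0;1 0 0 0.03 0 0 0;1 0 0 0.05 0 0 0;1 0 0 0.05 0 0 0;1 0 0 0.05 0 0 0"
}}

```text
time_s: 23.33
eef_pos: [0.6214, -0.0518, 0.0992]
eef_rot: [-0.002, 0.707, 0.707, -0.001]
wrist_force: [-0.1, 0.6, -1.4]
opening: 0.381
grasp_force: 60.2
```

```bash
python3 d.py 624.1,-53,41,90
```

```text
t 23.33 pos [621.4 -51.8  99.2] psi 90.0 tilt [-0.0038  0.0008] F [-0.1  0.6 -1.4] open 0.381 grip 60.2
(624.1, -53.0, 41.0, 90.0) -> shift mm [-1.2  3.  58.2] turn z -0.0
```

Request:
{"api": "servo_tool", "payload": {
  "series": "1 -0.001 0.002 0.02 0 0 0;1 -0.001 0.002 0.035 0 0 0;1 -0.001 0.002 0.045 0 0 0;1 -0.001 0.002 0.05 0 0 0;1 -0.001 0.002 0.053 0 0 0;1 -0.001 0.002 0.055 0 0 0;1 -0.001 0.002 0.056 0 0 0;1 -0.001 0.002 0.056 0 0 0"
}}

```text
time_s: 24.0
eef_pos: [0.6254, -0.0527, 0.0451]
eef_rot: [0.0, 0.707, 0.707, 0.0]
wrist_force: [-0.1, -0.1, -2.0]
opening: 0.378
grasp_force: 60.2
```

```bash
python3 d.py 624.1,-53,41,90
```

```text
t 24.0 pos [625.4 -52.7  45.1] psi 90.03 tilt [ 0.0009 -0.0003] F [-0.1 -0.1 -2. ] open 0.378 grip 60.2
(624.1, -53.0, 41.0, 90.0) -> shift mm [-0.3 -1.3  4.1] turn z 0.0
```

Request:
{"api": "servo_tool", "payload": {
  "series": "1 0 -0.001 0.002 0 0 0;1 0 -0.001 0.0035 0 0 0;1 0 -0.001 0.0045 0 0 0;1 0 -0.001 0.0045 0 0 0;1 0 -0.001 0.0045 0 0 0"
}}

```text
time_s: 24.42
eef_pos: [0.6242, -0.0526, 0.0411]
eef_rot: [0.0, 0.707, 0.707, 0.0]
wrist_force: [-3.3, 0.6, 5.8]
opening: 0.379
grasp_force: 61.2
```

Request:
{"api": "servo_tool", "payload": {
  "series": "-0.2 0 0 0 0 0 0;-0.2 0 0 0 0 0 0;-0.2 0 0 0 0 0 0;-0.2 0 0 0 0 0 0;-0.2 0 0 -0.01 0 0 0;-0.2 0 0 -0.03 0 0 0;-0.2 0 0 -0.06 0 0 0;-0.4 0 0 -0.1 0 0 0;-0.4 0 0 -0.105 0 0 0;-0.4 0 0 -0.105 0 0 0"
}}

```text
time_s: 25.25
eef_pos: [0.6268, -0.0533, 0.1499]
eef_rot: [0.004, 0.707, 0.707, 0.002]
wrist_force: [0.6, 0.2, -0.4]
opening: 0.701
grasp_force: 0.0
```

```bash
python3 d.py 419.2,-169.3,150,90
```

```text
t 25.25 pos [626.8 -53.3 149.9] psi 90.04 tilt [ 0.0081 -0.0023] F [ 0.6  0.2 -0.4] open 0.701 grip 0.0
(419.2, -169.3, 150.0, 90.0) -> shift mm [-115.9 -207.6   -1.5] turn z 0.0
```

Request:
{"api": "servo_tool", "payload": {
  "series": "-0.4 -0.115 -0.206 0 0 0 0;-0.4 -0.115 -0.206 0 0 0 0;-0.4 -0.115 -0.206 0 0 0 0;-0.4 -0.115 -0.206 0 0 0 0;-0.4 -0.115 -0.206 0 0 0 0;-0.4 -0.115 -0.206 0 0 0 0;-0.4 -0.115 -0.206 0 0 0 0;-0.4 -0.115 -0.206 0 0 0 0;-0.4 -0.115 -0.206 0 0 0 0;-0.4 -0.115 -0.206 0 0 0 0"
}}

```text
time_s: 26.08
eef_pos: [0.4187, -0.1673, 0.1448]
eef_rot: [-0.0, 0.707, 0.708, 0.0]
wrist_force: [0.2, -0.2, 0.0]
opening: 0.698
grasp_force: 0.0
```

Run:
```python
from d import d
from h import *
c=cam('wrist'); W=pts(c); H=W[...,2]
n=np.hypot(W[...,0]-.4192,W[...,1]+.1693)<.03
m=n&(H>.036)&(H<.06); print('body top',m.sum(),cv2.minEnclosingCircle((W[m][:,:2]*1000).astype(np.float32)),np.median(H[m]))
d((419.2,-169.6,37,90))
```

```text
body top 1190 ((418.63458251953125, -170.02398681640625), 17.391468048095703) 0.043671952142078335
t 26.13 pos [ 418.8 -167.2  144.8] psi 90.1 tilt [-0.0001  0.0003] F [ 0.4  0.1 -0.5] open 0.701 grip 0.0
(419.2, -169.6, 37, 90) -> shift mm [ -2.5   0.4 107.8] turn z 0.1
```

Request:
{"api": "servo_tool", "payload": {
  "series": "-0.4 -0.0025 0 0.03 0 0 0;-0.4 -0.0025 0 0.06 0 0 0;-0.4 -0.0025 0 0.085 0 0 0;-0.4 -0.0025 0 0.1 0 0 0;-0.4 -0.0025 0 0.108 0 0 0;-0.4 -0.0025 0 0.108 0 0 0;1 -0.0025 0 0.108 0 0 0;1 -0.0025 0 0.108 0 0 0;1 -0.0025 0 0.108 0 0 0;1 -0.0025 0 0.108 0 0 0;1 -0.0025 0 0.108 0 0 0;1 -0.0025 0 0.108 0 0 0"
}}

```text
time_s: 27.13
eef_pos: [0.4192, -0.1708, 0.0384]
eef_rot: [0.001, 0.707, 0.707, 0.0]
wrist_force: [0.7, 2.5, 5.3]
opening: 0.38
grasp_force: 60.0
```

Request:
{"api": "servo_tool", "payload": {
  "series": "1 0 0 0 0 0 0;1 0 0 0 0 0 0;1 0 0 0 0 0 0"
}}

```text
time_s: 27.38
eef_pos: [0.4192, -0.1708, 0.0383]
eef_rot: [0.001, 0.707, 0.707, 0.0]
wrist_force: [0.3, 2.5, 6.3]
opening: 0.382
grasp_force: 60.0
```

```bash
python3 d.py 419,-169.8,150,90 624.1,34,150,90
```

```text
t 27.38 pos [ 419.2 -170.8   38.3] psi 90.03 tilt [ 0.0026 -0.0015] F [0.3 2.5 6.3] open 0.382 grip 60.0
(419.0, -169.8, 150.0, 90.0) -> shift mm [ 8.000e-01  1.000e-01 -1.117e+02] turn z 0.0
(624.1, 34.0, 150.0, 90.0) -> shift mm [ 204.5  205.2 -111.4] turn z 0.0
```

Request:
{"api": "servo_tool", "payload": {
  "series": "1 0 0 -0.03 0 0 0;1 0 0 -0.07 0 0 0;1 0 0 -0.1 0 0 0;1 0.204 0.205 -0.112 0 0 0;1 0.204 0.205 -0.112 0 0 0;1 0.204 0.205 -0.112 0 0 0;1 0.204 0.205 -0.112 0 0 0;1 0.204 0.205 -0.112 0 0 0;1 0.204 0.205 -0.112 0 0 0;1 0.204 0.205 -0.112 0 0 0;1 0.204 0.205 -0.112 0 0 0;1 0.204 0.205 -0.112 0 0 0"
}}

```text
time_s: 28.38
eef_pos: [0.6236, 0.0357, 0.1488]
eef_rot: [0.0, 0.706, 0.708, -0.0]
wrist_force: [0.1, -1.2, -1.2]
opening: 0.382
grasp_force: 60.5
```

Request:
{"api": "servo_tool", "payload": {
  "series": "1 0 0 0 0 0 0;1 0 0 0.03 0 0 0;1 0 0 0.05 0 0 0;1 0 0 0.05 0 0 0;1 0 0 0.05 0 0 0"
}}

```text
time_s: 28.8
eef_pos: [0.6212, 0.0329, 0.098]
eef_rot: [-0.001, 0.708, 0.707, -0.001]
wrist_force: [1.1, -0.3, 0.2]
opening: 0.376
grasp_force: 60.4
```

```bash
python3 d.py 624.1,33,42.3,90
```

```text
t 28.8 pos [621.2  32.9  98. ] psi 89.94 tilt [-0.0035  0.0003] F [ 1.1 -0.3  0.2] open 0.376 grip 60.4
(624.1, 33.0, 42.3, 90.0) -> shift mm [ 0.1  3.1 55.7] turn z -0.1
```

Request:
{"api": "servo_tool", "payload": {
  "series": "1 0 0.002 0.02 0 0 0;1 0 0.002 0.035 0 0 0;1 0 0.002 0.045 0 0 0;1 0 0.002 0.049 0 0 0;1 0 0.002 0.051 0 0 0;1 0 0.002 0.053 0 0 0;1 0 0.002 0.053 0 0 0;1 0 0.002 0.053 0 0 0"
}}

```text
time_s: 29.47
eef_pos: [0.6255, 0.0339, 0.0469]
eef_rot: [0.001, 0.707, 0.707, 0.0]
wrist_force: [-0.2, 0.7, -1.3]
opening: 0.376
grasp_force: 60.4
```

```bash
python3 d.py 624.1,33,42.3,90
```

```text
t 29.47 pos [625.5  33.9  46.9] psi 90.03 tilt [ 0.0013 -0.0001] F [-0.2  0.7 -1.3] open 0.376 grip 60.4
(624.1, 33.0, 42.3, 90.0) -> shift mm [-0.9 -1.4  4.6] turn z 0.0
```

Request:
{"api": "servo_tool", "payload": {
  "series": "1 0 -0.001 0.002 0 0 0;1 0 -0.001 0.0035 0 0 0;1 0 -0.001 0.0045 0 0 0;1 0 -0.001 0.005 0 0 0;1 0 -0.001 0.005 0 0 0;1 0 -0.001 0.005 0 0 0"
}}

```text
time_s: 29.97
eef_pos: [0.6241, 0.034, 0.0424]
eef_rot: [0.0, 0.707, 0.707, -0.0]
wrist_force: [-5.7, 0.4, 8.3]
opening: 0.379
grasp_force: 61.7
```

Request:
{"api": "servo_tool", "payload": {
  "series": "-0.2 0 0 0 0 0 0;-0.2 0 0 0 0 0 0;-0.2 0 0 0 0 0 0;-0.2 0 0 0 0 0 0;-0.2 0 0 -0.01 0 0 0;-0.2 0 0 -0.03 0 0 0;-0.2 0 0 -0.06 0 0 0;-0.4 0 0 -0.1 0 0 0;-0.4 0 0 -0.13 0 0 0;-0.4 -0.03 -0.03 -0.15 0 0 0;-0.4 -0.07 -0.07 -0.15 0 0 0;-0.4 -0.09 -0.09 -0.15 0 0 0"
}}

```text
time_s: 30.97
eef_pos: [0.5388, -0.0524, 0.1936]
eef_rot: [0.002, 0.706, 0.708, 0.001]
wrist_force: [-0.4, -0.5, -0.0]
opening: 0.705
grasp_force: 0.0
```

Request:
{"api": "servo_tool", "payload": {
  "series": "-0.4 -0.04 -0.04 0 0 0 0;-0.4 -0.07 -0.07 0 0 0 0;-0.4 -0.1 -0.1 0 0 0 0;-0.4 -0.1 -0.1 0 0 0 0;-0.4 -0.1 -0.1 0 0 0 0"
}}

```text
time_s: 31.38
eef_pos: [0.4364, -0.154, 0.1916]
eef_rot: [0.0, 0.708, 0.706, -0.0]
wrist_force: [0.3, 0.7, -0.0]
opening: 0.703
grasp_force: 0.0
```

Run:
```python
from h import *
a=cam('top'); b=cam('scene')
A=cv2.resize(a['img'][95:240,95:430],(800,346),interpolation=3)
B=cv2.resize(b['img'][140:350,100:420],(386,253),interpolation=3)
save(b,'final_s.png'); cv2.imwrite('pics/final_t.png',A[...,::-1])
W=pts(a); H=W[...,2]
def q(n,x,y,r,lo,hi):
    m=(np.hypot(W[...,0]-x,W[...,1]-y)<r)&(H>lo)&(H<hi); print(n,m.sum(),np.round(np.median(W[m],0)*1000,1),[np.round(k,1) for k in cv2.minAreaRect((W[m][:,:2]*1000).astype(np.float32))])
q('steel',.624,-.052,.03,.038,.06);q('brass',.624,.034,.03,.038,.06)
q('stem',.608,-.278,.058,.018,.06)
q('tube',.5637,.2828,.09,.0615,.07)
q('chock',.603,.2836,.025,.055,.075)
```

```text
steel 145 [622.6 -51.3  44.3] [array([623.2, -51.7]), array([32.5, 32.9]), np.float64(36.8)]
brass 145 [622.9  34.5  44.7] [array([622.7,  34.6]), array([30.5, 33. ]), np.float64(89.5)]
stem 295 [ 612.6 -300.    38.4] [array([ 610.1, -275.7]), array([ 32. , 104.8]), np.float64(2.4)]
tube 531 [565.8 282.8  63.4] [array([581., 281.]), array([159.9,  70.9]), np.float64(83.5)]
chock 202 [601.3 282.5  61.2] [array([601.6, 283.2]), array([28.8, 41.2]), np.float64(2.7)]
```

View pics/final_t.png

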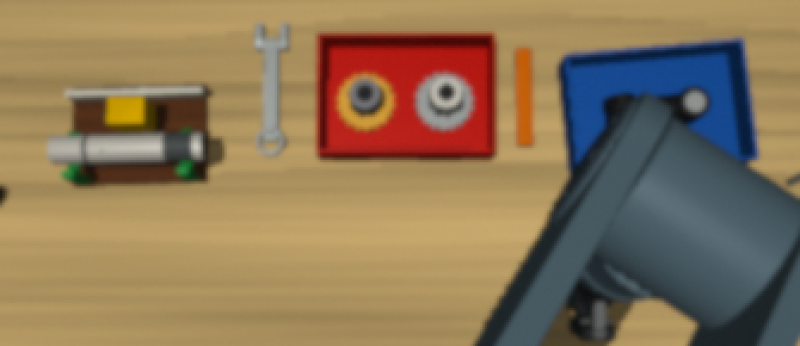

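View pics/final_s.png

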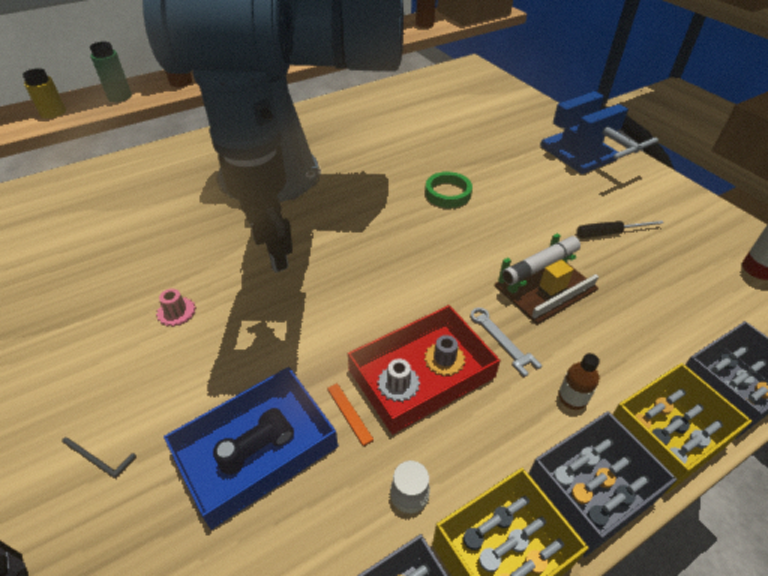

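In the scene view, the tube (545,262) lies on the V-rests with the chock (556,277) standing upright between it and the rail. Both hubs, (398,378) and (446,353), stand cog-down in the red bin. The stem (255,442) lies flat in the blue bin and the robot is clear of everything.

```bash
python3 -c "
from bench import ctrl
print(ctrl.hand_in())"
```

```text
the job is handed in; nothing more can be done
None
```

The job is handed in at about 31 s of the 144 s allowed: the tube lies on the V-rests with the chock upright beside it, both hubs stand cog-down in the red bin, and the stem lies flat in the blue bin.

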